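# Quick spin in the microcentrifuge

### The arm

A 6-joint arm with a two-finger parallel gripper is mounted at the origin on a cart in front of the work surface, level with it; the furniture and walls round the work are solid. World frame = base frame: x ahead of the robot, y to its left, z up, the work surface at z = 0. Lengths are in mm, angles in rad, forces in N, time in s.
With the tool pointing down it reaches from about 325 to 775 mm from the base axis. Payload 5.5 kg.
Tool frame: the origin (TCP) lies on the centre line of the jaws, within the pads' length; the fingertips stand ahead of it and the grasp point (between the pads) lies 3 mm ahead of it (manip.tip_reach is the z of the fingertips in the tool frame, in mm); z points along the fingers, y is the line along which they close (so a half turn about z gives the same grasp; the last joint's range is limited). The gripper opens to 85 mm and grips with 20 to 120 N. Pads are 22 mm wide; open, the fingers measure 114 mm over their backs; the gripper's body (76 mm by 85 mm) begins 54 mm behind the grasp point. The pads swing forward as they close: fully open they stand 13 mm farther back than shut.
Start: joints at [-1.326, 0.091, 1.231, -0, 1.82, -0.057], TCP at [178.343, -572.896, 253.275] pointing down, gripper open.
Joint ranges: [-2.87, 2.87], [-0.86, 2.18], [0.17, 2.46], [-1.51, 4.65], [0.06, 2.69], [-2.65, 2.65]. Speed limits (rad/s): [2.57, 2.57, 3.01, 3.14, 3.14, 3.14].

### API

Orientations are given as a unit quaternion [w, x, y, z].
In Python, from station import manip, cam, telemetry gives the robot as it stands (manip), with the cameras (cam) and the readings (telemetry).
- The arm moves only by the tool move_tool, called as name([rows], argument=value, ...), one row to a line, values as JSON. Schema: {"type":"object","properties":{"steps":{"type":"array","items":{"type":"object","properties":{"trans":{"type":"array","items":{"type":"number"},"minItems":3,"maxItems":3},"turn_vec":{"type":"array","items":{"type":"number"},"minItems":3,"maxItems":3},"finger_gap":{"type":"number"}},"additionalProperties":false,"required":["finger_gap"]},"minItems":1,"maxItems":5},"only":{"type":"string"},"quiet":{"type":"boolean"},"lines":{"type":"string"}},"required":["steps"],"additionalProperties":false}. steps is a list of rows, 1 to 5 of them, each an object with the fields trans (a list: dx, dy, dz in normalised numbers (1 is 800 mm)), turn_vec (a list: a rotation vector rx, ry, rz in fractions of the full range, 1 being 4 rad), finger_gap (the opening from 0.0 (shut) to 1.0 (fully open)); a field left out counts as zero (the opening has to be given); each row is the pose to reach, as a shift and turn from the pose commanded when the call began, along the tool's axes at that moment; what a row does not reach only later rows make up. A row lasts 1/8 s, in which the tool goes at most 62.5 mm and 0.188 rad, less where a joint would pass 70% of its speed; a pose out of reach is approached as far as the arm can. The fingers move at their own pace and stop on an object; the grip force is fixed at half the most. Time passes only in rows, so rows that do not move let the fingers close. The tool returns the time, the measured TCP pose, the force, the opening and the grip force at its end. only (a regular expression) keeps the lines of the reply that match it, lines (a string "A,B") keeps lines A to B, and quiet returns only ok. A shift or turn number past 1, either way, is cut back to 1. Input that does not fit is refused with a message, and nothing moves.
- telemetry.state(): the state, without advancing time (a new reading comes with each control period).
- cam.camera(name): name is "scene" or "top" or "wrist"; returns the picture (400x640x3 uint8, red, green, blue); there is no depth.
- cam.camera_params(name): a dict with "fx", "fy", "cx", "cy" (pixels), "T" (4x4, takes a point from camera to world coordinates); the wrist camera has in their place "hand_eye" (4x4, takes a point from camera to tool coordinates, whose origin is the TCP and whose axes are the flange's). Camera axes: x right, y up, looking along -z (the intrinsics and any distortion apply to the point x, -y, -z); pixel columns grow to the right and rows downward; lengths in mm; the calibration is good to about 2 mm. A picture is of the moment at which its call begins: read the wrist's pose just before it. camera_params takes no time and is no camera call.
- manip.hand_in(): hands the job in; it is judged then, once.
The state is a dict: "time_s": time; "joint_pos": joint angles; "joint_vel": joint speeds; "effort": joint torques, N m; "eef_pos": TCP position; "tcp_rot": TCP orientation; "wrist_force": force on the tool from outside, world axes, zero at the start; "ft_torque": the same for the moment, N m; "width": opening from 0.0 (shut) to 1.0 (fully open); "finger_force": force on a finger pad.
Only numpy, scipy, OpenCV 4.12 (cv2) and the standard library are available. Lean on these libraries where they do the work, as an engineer would, in place of code of your own. Each camera call takes 0.05 s, during which the arm holds its last target. There are 200 camera calls.

### The job

Give the loaded microcentrifuge a low-speed quick spin with light touches of the fingertips: gently push its lid fully shut, then switch on the red mains rocker by pressing down its raised near half, then push in the white square low-speed key until it is fully down and stays in, and last press the blue round quick-spin key fully down and finish while still holding it down, because the rotor only turns as long as that key is held. Keep to that order, so that nothing has power while the rotor is open and the speed is set before it turns, and do not press the green key. Pick nothing up, do not shift the centrifuge, and leave the jars, vial and beaker round it where they stand.

Things in the scene. Friction and masses are not known exactly. Their poses are not given: they have to be found in the camera images.
- centrifuge: white bench microcentrifuge, 260 deep (x) x 220 wide (y) x 115 high, 4 kg, loose on rubber feet. Origin: centre of underside; x from its front (keys, facing the robot) to its back, y to its left as the robot sees it, z up. Its level front deck, x -130 to -50 mm, top at z 75, carries in a row at x -87: green key (y 78), white key (26), blue key (-26), red rocker (-78).
- lid (a joint): hinge angle in rad of the clear lid with a grey frame, 167 long, 196 wide: 0 = fully shut (its top then 114 mm above the bench at the frame, 112.5 at the clear middle), grows as its front rises, at most 1.2. Starts at 0.4 to 0.85 and stays at any angle; a push of 2 to 5 N turns it.
- lid_hinge (a point): point on the lid's hinge axis, mid width, at the back of the centrifuge (x 120, y 0, z 106 mm in its frame); the axis runs along the centrifuge's y
- lid_push (a point): point on the outer (upper) face of the lid's clear middle, mid width, 80 mm from the hinge axis; moves with the lid; its z is the outward normal of the lid and its x runs along the lid to the hinge. The lid's front edge lies another 76 to 87 mm on. The clear middle is thin and gives about 2 mm under 15 N.
- mains_rocker (a joint): angle in rad of the red mains rocker switch: 0 = off (near half, the one away from the lid, stands up), 0.40 = fully on (near half level, far half up). V-shaped top, 40 long (along the centrifuge's x) x 24 wide; pivot at x -87, y -78, z 81 mm in the centrifuge's frame. It turns stiffly (about 2 N) and stays where left.
- mains_near (a point): point on the top of the red rocker's near half, 13 mm from the pivot: press here, straight down. It goes down about 5 mm, to 4.5 mm above pivot height (85.5 mm above the bench) at full on. Moves with the rocker.
- low_speed_key (a joint): travel of the white square latching key, 26 x 26. Joint in m: 0 = up, 0.004 = fully down. No spring return: pushed in (about 2.5 N) it stays in.
- low_speed_top (a point): centre of the white key's top, 88 mm above the bench when up; moves with the key
- quick_spin_key (a joint): travel of the blue round key, 26 diameter. Joint in m: 0 = up, 0.004 = fully down. Spring return: 1.8 N to start, 3.6 N fully down.
- quick_spin_top (a point): centre of the blue key's top, 88 mm above the bench when up; moves with the key
- run_key (a joint): travel of the green round key, 26 diameter, same spring as the blue key; it starts a long run and is to be left alone. Joint in m: 0 = up, 0.004 = fully down.
- oxide_jar: jar with white cap and pink-brown contents, 58 diameter x 71 high, standing left of the centrifuge; bystander; origin centre of underside
- clay_jar: jar with blue cap, 66 diameter x 86 high, bystander; origin centre of underside
- bead_jar: jar with black cap, 52 diameter x 65 high, bystander; origin centre of underside
- vial: small vial with white cap, 24 diameter x 63 high, standing right of the centrifuge; bystander; origin centre of underside
- beaker: upturned white beaker, 81 diameter x 112 high, standing behind right of the centrifuge; bystander; origin centre of underside

How it is judged:
By the outcome, as a careful person would: the job done as asked, in the order asked, and still so for the second after the job is handed in, while the arm keeps its last pose, push and grip.
It also fails if it takes over 58 s, if anything falls off the work surface, if the arm or the gripper's body presses on something with over 40 N, if the wrist force passes 120 N, or if a joint passes its speed limit or range.

## Working session

There is one attempt and no reset: what is moved stays moved. The work goes in short steps, Python scripts to look and compute and a tool call to move; the robot and the scene stay as the last step left them, time stands still between calls to the robot, and variables do not carry over. Pictures are saved under pics/ and viewed, at most 10 in all, crops included, and the job is handed in when it is done.

```bash
ls; mkdir -p pics; python3 - <<'E'
from station import manip, cam, telemetry
import cv2,numpy as np
for n in("scene","top"):
    cv2.imwrite(f"pics/{n}0.png",cam.camera(n)[:,:,::-1])
    p=cam.camera_params(n);print(n,{k:np.round(v,3).tolist() if not isinstance(v,str) else v for k,v in p.items()})
print(cam.camera_params("wrist"),manip.tip_reach)
print(telemetry.state())
E
```

```text
pics
station.py
scene {'fx': 391.692, 'fy': 391.692, 'cx': 313.758, 'cy': 198.23, 'T': [[0.896, 0.194, -0.4, 99.992], [-0.444, 0.402, -0.801, -944.6], [0.005, 0.895, 0.446, 612.875], [0.0, 0.0, 0.0, 1.0]]}
top {'fx': 431.063, 'fy': 431.063, 'cx': 326.961, 'cy': 197.254, 'T': [[-0.003, 0.999, -0.04, 466.222], [-1.0, -0.003, -0.006, -52.946], [-0.006, 0.04, 0.999, 1215.524], [0.0, 0.0, 0.0, 1.0]]}
{'fx': 321.0744004719107, 'fy': 321.0744004719107, 'cx': 318.6819755309999, 'cy': 205.58977626640717, 'hand_eye': array([[ 9.28513000e-05,  9.51373631e-01,  3.08039291e-01,
         7.98719868e+01],
       [ 9.99999989e-01, -1.22920851e-04,  7.82119630e-05,
        -5.75993452e-01],
       [ 1.12273251e-04,  3.08039281e-01, -9.51373633e-01,
        -1.19768504e+02],
       [ 0.00000000e+00,  0.00000000e+00,  0.00000000e+00,
         1.00000000e+00]])} 22.0
{'time_s': 0.1, 'joint_pos': array([-1.32565932e+00,  9.17728885e-02,  1.23175438e+00, -1.90313108e-05,
        1.81979626e+00, -5.66793544e-02]), 'joint_vel': array([-9.20147873e-05, -2.00340298e-03, -6.41214989e-04, -6.14823382e-04,
        5.37614443e-04,  1.06577500e-03]), 'effort': array([ 3.35851379e-03, -4.60217178e+01, -4.19220436e+01, -3.35012999e-05,
        1.06254968e-02, -1.02472220e-05]), 'eef_pos': array([ 178.30617974, -572.67241673,  252.27656179]), 'tcp_rot': array([-8.60728058e-04,  9.88634935e-01,  1.50333686e-01, -9.06116121e-05]), 'wrist_force': array([ 0.59266702, -0.10970798, -0.06373878]), 'ft_torque': array([ 0.01168469,  0.00334247, -0.0673398 ]), 'finger_force': 0.0, 'width': 0.9987473410321983}
```

View pics/scene0.png

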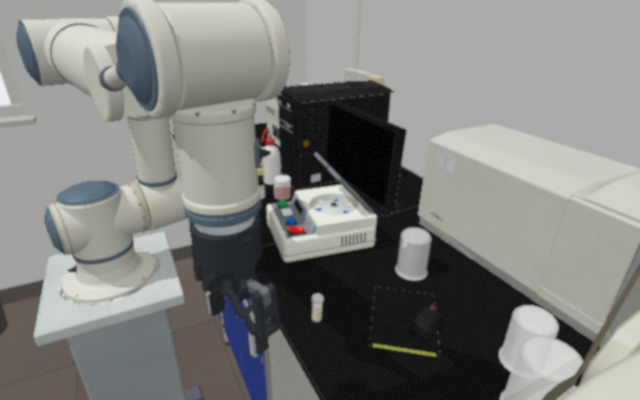

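View pics/top0.png

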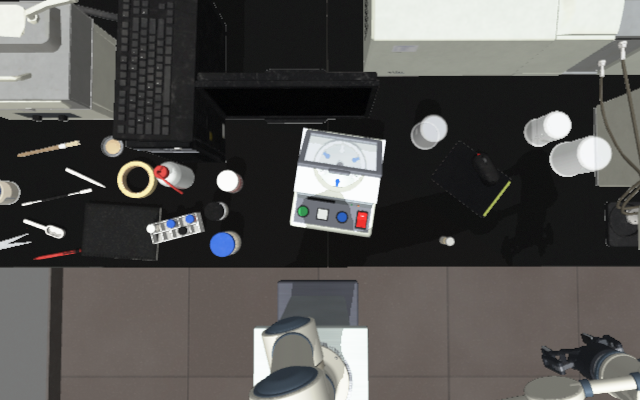

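The top view shows the centrifuge at about (337,182). Its keys are green (302,211), white (322,214), blue (342,217) and red (361,219). The lid frame spans (304,128) to (380,175). The scene view shows the lid open and clear space to the right. Next I'll measure the keys.

```bash
cat >h.py <<'E'
from station import manip, cam, telemetry
import cv2,numpy as np
from scipy.spatial.transform import Rotation as R
def img(n): return cv2.imread(f"pics/{n}.png")
def ray(p,uv,T=None):
    T=p["T"] if T is None else T
    d=np.array([(uv[0]-p["cx"])/p["fx"],-(uv[1]-p["cy"])/p["fy"],-1])
    return T[:3,3],T[:3,:3]@d
def onz(p,uv,z,T=None):
    o,d=ray(p,uv,T); return o+d*(z-o[2])/d[2]
def proj(p,X,T=None):
    T=p["T"] if T is None else T
    c=T[:3,:3].T@(np.array(X)-T[:3,3]); return p["cx"]+p["fx"]*c[0]/-c[2],p["cy"]-p["fy"]*c[1]/-c[2]
def toolrot():
    q=telemetry.state()["tcp_rot"]; return R.from_quat([q[1],q[2],q[3],q[0]])
def cent(im,lo,hi,box):
    hsv=cv2.cvtColor(im,cv2.COLOR_BGR2HSV);m=cv2.inRange(hsv,np.array(lo),np.array(hi))
    x0,y0,x1,y1=box;k=np.zeros_like(m);k[y0:y1,x0:x1]=m[y0:y1,x0:x1]
    n,l,s,c=cv2.connectedComponentsWithStats(k); i=1+np.argmax(s[1:,4]); return c[i],s[i]
E
python3 - <<'E'
from h import *
im=img("top0");p=cam.camera_params("top");B=(285,195,385,245)
W={}
for n,lo,hi,b in(("green",(45,60,40),(90,255,255),B),("blue",(100,100,60),(125,255,255),B),("red",(0,120,80),(8,255,255),B),("white",(0,0,170),(180,40,255),(315,206,330,222))):
    c,s=cent(im,lo,hi,b);W[n]=onz(p,c,86 if n=="red" else 88);print(n,c.round(1),s,W[n].round(1))
d=W["green"]-W["blue"];print("spacing",np.linalg.norm(d),np.linalg.norm(W["white"]-W["blue"]))
print("yaw", np.arctan2(-d[0],d[1]))
c=im[115:245,280:400];cv2.imwrite("pics/c.png",cv2.resize(c,None,fx=4.6,fy=4.6,interpolation=cv2.INTER_CUBIC))
s=img("scene0")[140:265,250:420];cv2.imwrite("pics/s.png",cv2.resize(s,None,fx=4.7,fy=4.7,interpolation=cv2.INTER_CUBIC))
E
```

```text
green [302.5 210.7] [298 206  10  11  92] [475.9  18.3  88. ]
blue [341.6 216.6] [337 212  11  10  90] [460.3 -84.   88. ]
red [361.2 219.5] [356 211  11  17 150] [ 452.5 -135.3   86. ]
white [321.9 213.9] [317 209  11  11  95] [467.4 -32.6  88. ]
spacing 103.4781328613353 51.820043750640224
yaw -0.1512131610666451
```

View pics/c.png

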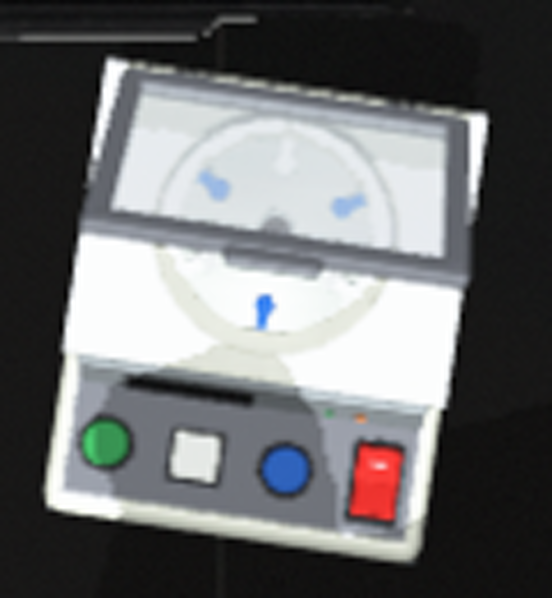

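View pics/s.png

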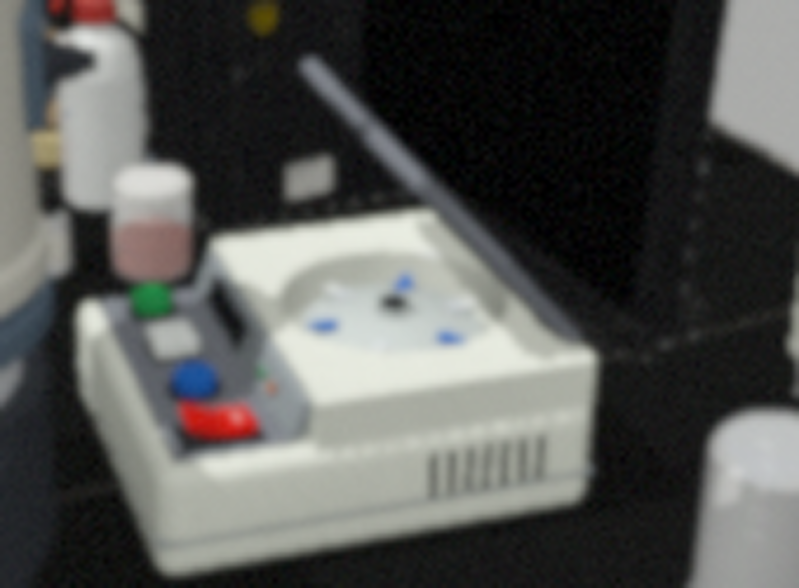

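The crops show the lid's front lower edge in the top image from (297.8,163.9) to (381.7,175.9). In the scene image, the lid's near front corner is at about (316.4,153.2). Next I'll work out the lid angle and the push targets.

```bash
cat >>h.py <<'E'
psi=-0.1512;xc=np.array([np.cos(psi),np.sin(psi),0]);yc=np.array([-xc[1],xc[0],0]);zc=np.array([0,0,1.])
O=np.array([460.3,-84,0])+87*xc+26*yc
def C(x,y,z): return O+x*xc+y*yc+z*zc
def goto(X,yaw=psi):
    s=telemetry.state();r=toolrot();t=R.from_matrix(np.array([[np.cos(yaw),np.sin(yaw),0],[np.sin(yaw),-np.cos(yaw),0],[0,0,-1]]))
    print("tool shift (tip to target)",r.inv().apply(np.array(X)-s["eef_pos"]-np.array([0,0,22])*-1*-1 if False else np.array(X)+[0,0,22]-s["eef_pos"]).round(1),"rot",(r.inv()*t).as_rotvec().round(3))
E
python3 - <<'E'
from h import *
p=cam.camera_params("top");q=cam.camera_params("scene")
print("O",O)
for L in(158,163):
  for th in np.arange(.4,.9,.05):
    a=[C(120-L*np.cos(th),y,106+L*np.sin(th)) for y in(98,-98)]
    print(L,th.round(2),[np.round(proj(p,x),1).tolist() for x in a],np.round(proj(q,a[1]),1))
print("pix meas top (297.8,163.9),(381.7,175.9) scene (316.4,153.2)")
print("red marks",proj(p,C(-87,-78,86)))
goto(C(30,0,230))
E
```

```text
O [550.2236588  -71.40096879   0.        ]
158 0.4 [[295.9, 184.2], [375.5, 196.1]] [321.2 200.4]
158 0.45 [[295.8, 182.7], [376.0, 194.6]] [322.4 197.6]
158 0.5 [[295.8, 181.0], [376.6, 193.0]] [323.8 194.9]
158 0.55 [[295.9, 179.2], [377.1, 191.2]] [325.4 192.3]
158 0.6 [[295.9, 177.1], [377.7, 189.3]] [327.  189.7]
158 0.65 [[296.0, 175.0], [378.3, 187.2]] [328.8 187.1]
158 0.7 [[296.1, 172.7], [378.9, 185.0]] [330.8 184.6]
158 0.75 [[296.3, 170.2], [379.5, 182.6]] [332.8 182.2]
158 0.8 [[296.4, 167.6], [380.1, 180.0]] [335.  179.9]
158 0.85 [[296.6, 164.9], [380.7, 177.4]] [337.2 177.6]
163 0.4 [[295.5, 186.1], [375.3, 197.9]] [319.4 199.9]
163 0.45 [[295.5, 184.5], [375.9, 196.4]] [320.8 197.1]
163 0.5 [[295.5, 182.7], [376.4, 194.8]] [322.2 194.3]
163 0.55 [[295.5, 180.8], [377.0, 193.0]] [323.8 191.6]
163 0.6 [[295.6, 178.8], [377.6, 191.0]] [325.5 188.9]
163 0.65 [[295.6, 176.5], [378.2, 188.8]] [327.4 186.2]
163 0.7 [[295.8, 174.1], [378.8, 186.5]] [329.4 183.6]
163 0.75 [[295.9, 171.6], [379.4, 184.0]] [331.5 181.1]
163 0.8 [[296.1, 168.9], [380.1, 181.4]] [333.7 178.7]
163 0.85 [[296.3, 166.1], [380.7, 178.6]] [336.  176.4]
pix meas top (297.8,163.9),(381.7,175.9) scene (316.4,153.2)
red marks (np.float64(361.26350635894346), np.float64(219.51467601295116))
tool shift (tip to target) [ 531.1 -354.9    0.9] rot [-0.002  0.     0.453]
```

Careful with the scale: shifts go in shares of 800 mm and turns go in shares of 4 rad. That gives: 235 mm is 0.2938, 188 mm is 0.235, 0.453 rad is 0.1133.

move_tool([
  {"trans":[0.0588,-0.035,-0.0125],"turn_vec":[0,0,0.0225],"finger_gap":0},
  {"trans":[0.1175,-0.07,-0.025],"turn_vec":[0,0,0.045],"finger_gap":0},
  {"trans":[0.1763,-0.105,-0.0375],"turn_vec":[0,0,0.0675],"finger_gap":0},
  {"trans":[0.235,-0.14,-0.045],"turn_vec":[0,0,0.09],"finger_gap":0},
  {"trans":[0.2938,-0.175,-0.045],"turn_vec":[0,0,0.1133],"finger_gap":0},
])

```text
time_s: 0.72
eef_pos: [362.1, -368.0, 289.6]
tcp_rot: [0.0, 0.997, -0.077, 0.0]
wrist_force: [0.8, 0.1, -0.1]
width: 0.002
finger_force: 0.0
```

```bash
python3 -c "
from h import *
goto(C(68,0,265))"
```

```text
tool shift (tip to target) [ 208.3 -322.2    2.6] rot [ 0.    -0.001 -0.003]
```

To row units: -230 mm is -0.2875, -184 mm is -0.23.

move_tool([
  {"trans":[0.0375,-0.0575,0],"finger_gap":0},
  {"trans":[0.075,-0.115,0],"finger_gap":0},
  {"trans":[0.1125,-0.1725,0],"finger_gap":0},
  {"trans":[0.15,-0.23,0],"finger_gap":0},
  {"trans":[0.1875,-0.2875,0],"finger_gap":0},
])

```text
time_s: 1.35
eef_pos: [544.9, -163.0, 288.8]
tcp_rot: [-0.0, 0.997, -0.076, -0.0]
wrist_force: [0.1, -0.3, 0.1]
width: -0.0
finger_force: 0.0
```

```bash
python3 -c "
from h import *
goto(C(68,0,240))"
```

```text
tool shift (tip to target) [ 59.4 -91.4  26.7] rot [ 0.     0.001 -0.   ]
```

To row units: -91 mm is -0.1138, -61 mm is -0.0763.

move_tool([
  {"trans":[0.025,-0.0388,0],"finger_gap":0},
  {"trans":[0.05,-0.0763,0],"finger_gap":0},
  {"trans":[0.0738,-0.1138,0],"finger_gap":0},
  {"trans":[0.0738,-0.1138,0.0125],"finger_gap":0},
  {"trans":[0.0738,-0.1138,0.0125],"finger_gap":0},
])

```text
time_s: 1.98
eef_pos: [615.5, -83.8, 277.3]
tcp_rot: [0.0, 0.997, -0.076, -0.002]
wrist_force: [-0.7, 0.7, 0.1]
width: 0.001
finger_force: 0.0
```

```bash
python3 - <<'E'
from h import *
s=telemetry.state();im=cam.camera("wrist");cv2.imwrite("pics/w1.png",im[:,:,::-1])
cv2.imwrite("pics/t1.png",cam.camera("top")[:,:,::-1])
q=cam.camera("scene")[100:260,200:420,::-1];cv2.imwrite("pics/s1.png",cv2.resize(q,None,fx=3.6,fy=3.6))
goto(C(66,0,207))
E
```

```text
tool shift (tip to target) [-0.6 -3.  50.5] rot [ 0.    -0.    -0.001]
```

View pics/s1.png

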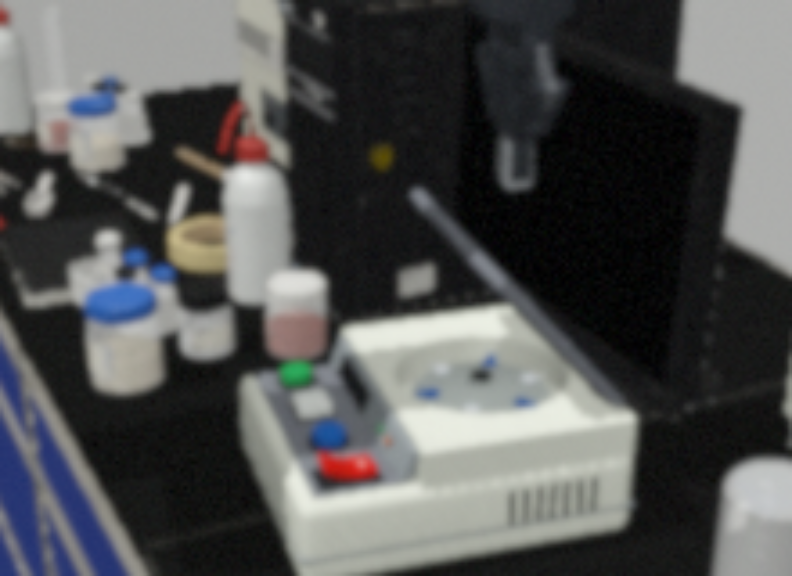

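The scene view shows the closed tip above the outer face of the lid, at about (515,185) in the crop, with the monitor clear behind it. Next I'll go down to the lid.

To row units: 56 mm is 0.07, 52 mm is 0.065.

move_tool([
  {"trans":[0,-0.0038,0.0313],"finger_gap":0},
  {"trans":[0,-0.0038,0.0563],"finger_gap":0},
  {"trans":[0,-0.0038,0.0613],"finger_gap":0},
  {"trans":[-0.0063,-0.0038,0.065],"finger_gap":0},
  {"trans":[-0.0125,-0.0038,0.07],"finger_gap":0},
])

```text
time_s: 2.75
eef_pos: [606.6, -79.3, 224.6]
tcp_rot: [0.0, 0.997, -0.076, 0.001]
wrist_force: [-0.7, -0.8, 0.2]
width: -0.004
finger_force: 0.0
```

To row units: -16 mm is -0.02, 15 mm is 0.0188.

move_tool([
  {"trans":[-0.005,0,0.0038],"finger_gap":0},
  {"trans":[-0.0088,0,0.0075],"finger_gap":0},
  {"trans":[-0.0125,0,0.0113],"finger_gap":0},
  {"trans":[-0.0163,0,0.015],"finger_gap":0},
  {"trans":[-0.02,0,0.0188],"finger_gap":0},
])

```text
time_s: 3.38
eef_pos: [590.7, -76.6, 208.1]
tcp_rot: [0.0, 0.997, -0.076, 0.0]
wrist_force: [-1.0, -1.2, 0.7]
width: -0.002
finger_force: 0.5
```

move_tool([
  {"trans":[-0.0038,0,0.005],"finger_gap":0},
  {"trans":[-0.0075,0,0.0088],"finger_gap":0},
  {"trans":[-0.0113,0,0.0138],"finger_gap":0},
  {"trans":[-0.0138,0,0.0188],"finger_gap":0},
  {"trans":[-0.0163,0,0.0225],"finger_gap":0},
])

```text
time_s: 4.0
eef_pos: [577.7, -74.7, 189.9]
tcp_rot: [-0.0, 0.997, -0.076, -0.0]
wrist_force: [0.6, -0.5, 1.2]
width: -0.001
finger_force: 0.5
```

To row units: 25 mm is 0.0313, 20 mm is 0.025.

move_tool([
  {"trans":[-0.0038,0,0.0063],"finger_gap":0},
  {"trans":[-0.0063,0,0.0125],"finger_gap":0},
  {"trans":[-0.01,0,0.0188],"finger_gap":0},
  {"trans":[-0.0125,0,0.025],"finger_gap":0},
  {"trans":[-0.015,0,0.0313],"finger_gap":0},
])

```text
time_s: 4.62
eef_pos: [566.0, -72.8, 164.9]
tcp_rot: [0.0, 0.997, -0.076, 0.0]
wrist_force: [0.6, 0.8, 1.3]
width: -0.001
finger_force: 0.4
```

```bash
python3 - <<'E'
from h import *
q=cam.camera("scene")[100:260,200:420,::-1];cv2.imwrite("pics/s2.png",cv2.resize(q,None,fx=3.6,fy=3.6))
E
```

```text
(no output)
```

View pics/s2.png

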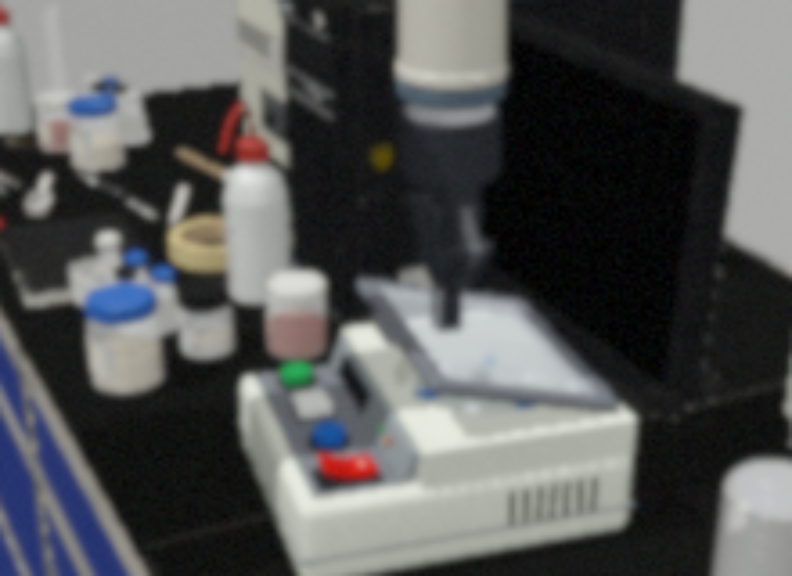

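The scene view shows the lid following the fingertip, now about 0.25 rad open, with the tip on the clear middle. I'll carry on until it is shut.

To row units: 27 mm is 0.0338, 23 mm is 0.0288.

move_tool([
  {"trans":[-0.0025,0,0.0075],"finger_gap":0},
  {"trans":[-0.0038,0,0.015],"finger_gap":0},
  {"trans":[-0.005,0,0.0225],"finger_gap":0},
  {"trans":[-0.0063,0,0.0288],"finger_gap":0},
  {"trans":[-0.0063,0,0.0338],"finger_gap":0},
])

```text
time_s: 5.3
eef_pos: [561.0, -72.1, 137.9]
tcp_rot: [-0.0, 0.997, -0.076, -0.0]
wrist_force: [-0.4, -0.4, 1.8]
width: -0.001
finger_force: 0.4
```

move_tool([
  {"trans":[0,0,0.0013],"finger_gap":0},
  {"trans":[0,0,0.0025],"finger_gap":0},
  {"trans":[0,0,0.0038],"finger_gap":0},
  {"trans":[0,0,0.0038],"finger_gap":0},
])

```text
time_s: 5.8
eef_pos: [561.2, -72.1, 135.3]
tcp_rot: [0.0, 0.997, -0.076, 0.0]
wrist_force: [0.2, 0.8, 0.3]
width: 0.002
finger_force: 0.3
```

To row units: 1 mm is 0.0013.

move_tool([
  {"trans":[0,0,0.0013],"finger_gap":0},
  {"trans":[0,0,0.0013],"finger_gap":0},
])

```text
time_s: 6.05
eef_pos: [561.2, -72.1, 134.3]
tcp_rot: [0.0, 0.997, -0.076, 0.0]
wrist_force: [-0.5, 0.6, 1.1]
width: 0.001
finger_force: 0.5
```

move_tool([
  {"trans":[0,0,0.0013],"finger_gap":0},
  {"trans":[0,0,0.0013],"finger_gap":0},
])

```text
time_s: 6.3
eef_pos: [561.3, -72.2, 133.8]
tcp_rot: [0.0, 0.997, -0.076, 0.0]
wrist_force: [-1.9, 1.5, 4.0]
width: -0.0
finger_force: 1.9
```

move_tool([
  {"trans":[0,0,0.0013],"finger_gap":0},
  {"trans":[0,0,0.0013],"finger_gap":0},
])

```text
time_s: 6.55
eef_pos: [561.3, -72.1, 133.3]
tcp_rot: [0.0, 0.997, -0.076, 0.0]
wrist_force: [-2.6, 0.4, 6.8]
width: -0.001
finger_force: 3.4
```

To row units: 1.5 mm is 0.0019.

move_tool([
  {"trans":[0,0,0.0019],"finger_gap":0},
  {"trans":[0,0,0.0019],"finger_gap":0},
  {"trans":[0,0,0.0019],"finger_gap":0},
])

```text
time_s: 6.92
eef_pos: [561.3, -72.1, 132.7]
tcp_rot: [0.0, 0.997, -0.076, 0.001]
wrist_force: [-4.7, 1.2, 10.6]
width: -0.001
finger_force: 5.1
```

move_tool([
  {"trans":[0,0,-0.005],"finger_gap":0},
  {"trans":[0,0,-0.025],"finger_gap":0},
  {"trans":[0,0,-0.0625],"finger_gap":0},
  {"trans":[-0.05,0,-0.075],"finger_gap":0},
  {"trans":[-0.1,0,-0.075],"finger_gap":0},
])

```text
time_s: 7.55
eef_pos: [481.9, -60.1, 192.4]
tcp_rot: [0.0, 0.997, -0.076, 0.001]
wrist_force: [-0.3, -0.1, 0.7]
width: 0.002
finger_force: 0.0
```

```bash
python3 - <<'E'
from h import *
goto(C(-101,-78,120))
im=cam.camera("top")[115:245,280:400,::-1];cv2.imwrite("pics/t2.png",cv2.resize(im,None,fx=4.6,fy=4.6))
E
```

```text
tool shift (tip to target) [-31.8  78.9  50.3] rot [ 0.    -0.002 -0.   ]
```

To row units: 79 mm is 0.0988, 50 mm is 0.0625.

move_tool([
  {"trans":[-0.02,0.05,0],"finger_gap":0},
  {"trans":[-0.04,0.0988,0],"finger_gap":0},
  {"trans":[-0.04,0.0988,0.0313],"finger_gap":0},
  {"trans":[-0.04,0.0988,0.0625],"finger_gap":0},
  {"trans":[-0.04,0.0988,0.0625],"finger_gap":0},
])

```text
time_s: 8.22
eef_pos: [437.6, -133.1, 139.1]
tcp_rot: [-0.001, 0.997, -0.076, -0.002]
wrist_force: [-0.6, 0.5, 0.3]
width: 0.002
finger_force: 0.0
```

```bash
python3 - <<'E'
from h import *
goto(C(-101,-78,93))
s=telemetry.state();im=cam.camera("wrist");cv2.imwrite("pics/w3.png",im[:,:,::-1])
q=cam.camera("scene")[100:260,200:420,::-1];cv2.imwrite("pics/s3.png",cv2.resize(q,None,fx=3.6,fy=3.6))
E
```

```text
tool shift (tip to target) [ 1.1  0.  24.1] rot [-0.001  0.004 -0.   ]
```

View pics/w3.png

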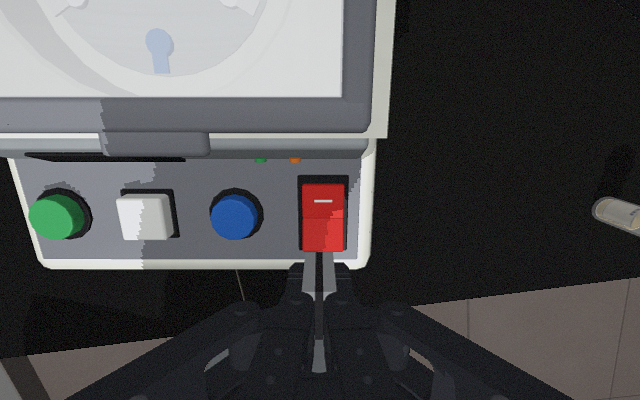

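View pics/s3.png

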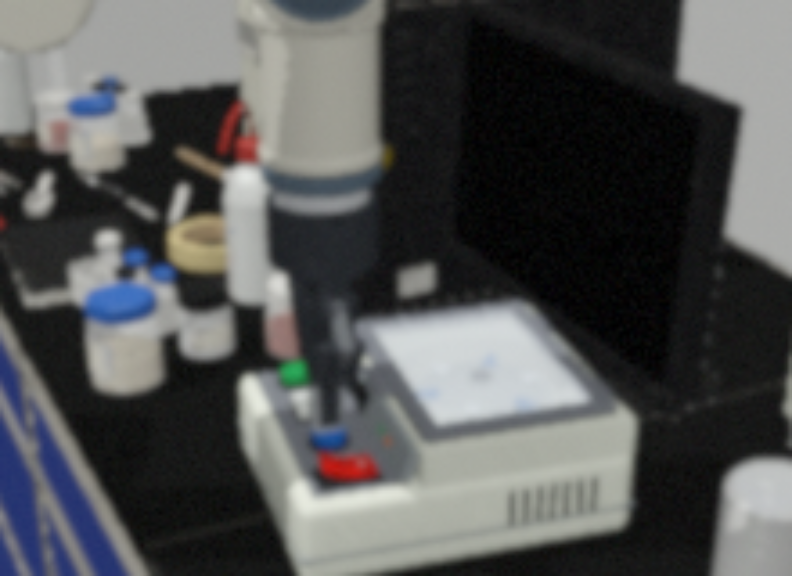

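The wrist view shows the lid shut, the rocker at (323,217) nearly in line with the finger at column 319, and the blue key at (234,215). The scene view confirms the lid is flat. As a check, I'll measure the keys from the wrist view.

```bash
python3 - <<'E'
from h import *
im=img("w3");p=cam.camera_params("wrist");s=telemetry.state();T=np.eye(4);T[:3,:3]=toolrot().as_matrix();T[:3,3]=s["eef_pos"];T=T@p["hand_eye"]
B=(0,170,360,256)
for n,lo,hi,b,t in(("green",(45,60,40),(90,255,255),B,(-87,78,88)),("blue",(100,150,60),(125,255,255),B,(-87,-26,88)),("red",(0,120,80),(8,255,255),B,(-87,-78,86)),("white",(0,0,150),(180,40,255),(115,190,172,242),(-87,26,88))):
    c,st=cent(im,lo,hi,b);W=onz(p,c,t[2],T);d=W-C(*t);print(n,c.round(1),st,W.round(1),"diff xc,yc",(d@xc).round(1),(d@yc).round(1))
E
```

```text
green [ 56.  216.7] [  28  194   57   46 1986] [478.2  14.2  88. ] diff xc,yc 2.9 -4.3
blue [233.7 216.8] [ 210  194   48   46 1648] [462.8 -86.7  88. ] diff xc,yc 2.8 -2.3
red [322.6 217.8] [ 302  184   43   68 2763] [ 453.7 -137.    86. ] diff xc,yc 1.5 -1.4
white [140.9 218.6] [ 115  198   52   44 1894] [469.7 -33.7  88. ] diff xc,yc 1.7 -0.8
```

To row units: 28 mm is 0.035, 26 mm is 0.0325.

move_tool([
  {"trans":[0.0013,0.0013,0.015],"finger_gap":0},
  {"trans":[0.0013,0.0013,0.0263],"finger_gap":0},
  {"trans":[0.0013,0.0013,0.03],"finger_gap":0},
  {"trans":[0.0013,0.0013,0.0325],"finger_gap":0},
  {"trans":[0.0013,0.0013,0.035],"finger_gap":0},
])

```text
time_s: 8.95
eef_pos: [439.4, -134.5, 113.2]
tcp_rot: [0.0, 0.997, -0.076, 0.0]
wrist_force: [-2.2, 0.4, 4.2]
width: 0.002
finger_force: 1.3
```

move_tool([
  {"trans":[0,0,0.0013],"finger_gap":0},
  {"trans":[0,0,0.0025],"finger_gap":0},
  {"trans":[0,0,0.0038],"finger_gap":0},
  {"trans":[0,0,0.005],"finger_gap":0},
  {"trans":[0,0,0.005],"finger_gap":0},
])

```text
time_s: 9.57
eef_pos: [439.4, -134.5, 108.6]
tcp_rot: [-0.0, 0.997, -0.076, -0.0]
wrist_force: [-0.3, 0.1, -0.2]
width: -0.002
finger_force: 0.2
```

To row units: 1 mm is 0.0013.

move_tool([
  {"trans":[0,0,0.0013],"finger_gap":0},
  {"trans":[0,0,0.0013],"finger_gap":0},
])

```text
time_s: 9.82
eef_pos: [439.4, -134.5, 107.6]
tcp_rot: [-0.0, 0.997, -0.076, -0.0]
wrist_force: [-0.5, -0.2, 0.0]
width: 0.002
finger_force: 0.2
```

move_tool([
  {"trans":[0,0,0.0013],"finger_gap":0},
  {"trans":[0,0,0.0013],"finger_gap":0},
])

```text
time_s: 10.07
eef_pos: [439.5, -134.5, 107.4]
tcp_rot: [0.0, 0.997, -0.076, 0.0]
wrist_force: [-2.9, 1.4, 4.9]
width: -0.001
finger_force: 2.5
```

To row units: 1.5 mm is 0.0019.

move_tool([
  {"trans":[0,0,0.0019],"finger_gap":0},
  {"trans":[0,0,0.0019],"finger_gap":0},
])

```text
time_s: 10.32
eef_pos: [439.5, -134.5, 107.2]
tcp_rot: [0.0, 0.997, -0.076, 0.0]
wrist_force: [-6.0, 1.7, 11.6]
width: 0.0
finger_force: 6.1
```

move_tool([
  {"trans":[0,0,-0.0188],"finger_gap":0},
  {"trans":[0,0,-0.05],"finger_gap":0},
  {"trans":[0.0088,-0.0625,-0.05],"finger_gap":0},
  {"trans":[0.0175,-0.13,-0.05],"finger_gap":0},
  {"trans":[0.0175,-0.13,-0.05],"finger_gap":0},
])

```text
time_s: 10.95
eef_pos: [469.6, -30.9, 145.4]
tcp_rot: [-0.001, 0.997, -0.073, 0.0]
wrist_force: [-0.8, -0.4, 0.2]
width: 0.004
finger_force: 0.0
```

```bash
python3 - <<'E'
from h import *
goto(C(-86,25.5,88))
cv2.imwrite("pics/w4.png",cam.camera("wrist")[:,:,::-1])
E
```

```text
tool shift (tip to target) [-0.2  2.4 35.4] rot [-0.001 -0.     0.005]
```

View pics/w4.png

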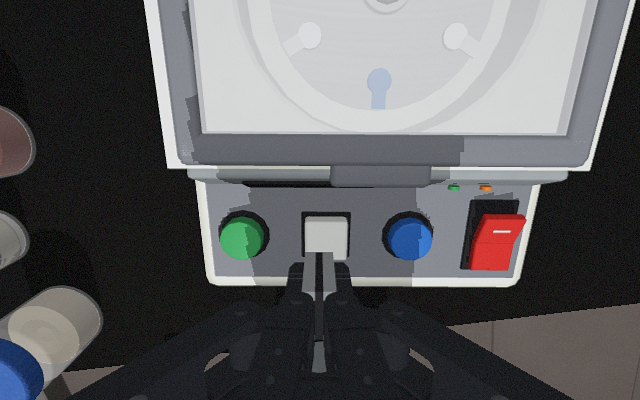

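The wrist view shows the rocker switched on, with its far half raised at (498,240). The white key is at (326,237), about 2 mm right of the finger line. Next I'll press the white key.

To row units: 36 mm is 0.045, 35 mm is 0.0438.

move_tool([
  {"trans":[0,0.0025,0.0188],"finger_gap":0},
  {"trans":[0,0.0025,0.035],"finger_gap":0},
  {"trans":[0,0.0025,0.0413],"finger_gap":0},
  {"trans":[0,0.0025,0.0438],"finger_gap":0},
  {"trans":[0,0.0025,0.045],"finger_gap":0},
])

```text
time_s: 11.62
eef_pos: [468.7, -36.1, 109.7]
tcp_rot: [0.0, 0.997, -0.076, 0.0]
wrist_force: [-1.3, -0.7, 2.0]
width: -0.0
finger_force: 1.2
```

move_tool([
  {"trans":[0,0,0.0013],"finger_gap":0},
  {"trans":[0,0,0.0025],"finger_gap":0},
  {"trans":[0,0,0.0038],"finger_gap":0},
  {"trans":[0,0,0.0038],"finger_gap":0},
])

```text
time_s: 12.12
eef_pos: [468.8, -35.8, 106.3]
tcp_rot: [0.0, 0.997, -0.075, 0.0]
wrist_force: [-0.1, -0.8, 2.7]
width: -0.001
finger_force: 1.0
```

move_tool([
  {"trans":[0,0,0.0013],"finger_gap":0},
  {"trans":[0,0,0.0013],"finger_gap":0},
])

```text
time_s: 12.38
eef_pos: [468.9, -35.8, 106.0]
tcp_rot: [0.0, 0.997, -0.076, 0.001]
wrist_force: [-1.2, -0.7, 4.9]
width: -0.003
finger_force: 2.5
```

To row units: 1 mm is 0.0013.

move_tool([
  {"trans":[0,0,0.0013],"finger_gap":0},
  {"trans":[0,0,0.0013],"finger_gap":0},
])

```text
time_s: 12.62
eef_pos: [468.9, -35.8, 105.9]
tcp_rot: [0.0, 0.997, -0.075, 0.001]
wrist_force: [-3.8, -1.4, 10.1]
width: -0.003
finger_force: 4.9
```

To row units: 50 mm is 0.0625, -35 mm is -0.0438.

move_tool([
  {"trans":[0,0,-0.0188],"finger_gap":0},
  {"trans":[0,0,-0.0438],"finger_gap":0},
  {"trans":[0,0.0313,-0.0438],"finger_gap":0},
  {"trans":[0,0.0625,-0.0438],"finger_gap":0},
  {"trans":[0,0.0625,-0.0438],"finger_gap":0},
])

```text
time_s: 13.25
eef_pos: [461.2, -86.1, 140.3]
tcp_rot: [0.0, 0.997, -0.077, 0.0]
wrist_force: [1.4, 0.8, -0.5]
width: 0.002
finger_force: 0.0
```

```bash
python3 - <<'E'
from h import *
goto(C(-86,-27,88))
cv2.imwrite("pics/w5.png",cam.camera("wrist")[:,:,::-1])
E
```

```text
tool shift (tip to target) [-0.2 -1.  30.3] rot [ 0.    -0.001 -0.002]
```

View pics/w5.png

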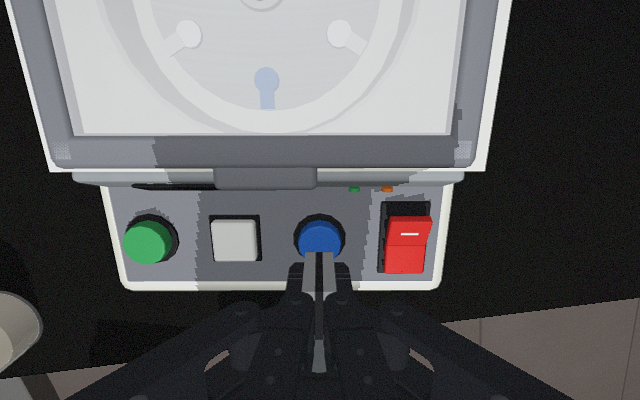

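The wrist view shows the white key down at (235,240), the rocker on, and the blue key at (320,238) centred on the fingers. I'll press the blue key and hold it.

To row units: 32 mm is 0.04, 30 mm is 0.0375.

move_tool([
  {"trans":[0,0,0.015],"finger_gap":0},
  {"trans":[0,0,0.03],"finger_gap":0},
  {"trans":[0,0,0.035],"finger_gap":0},
  {"trans":[0,0,0.0375],"finger_gap":0},
  {"trans":[0,0,0.04],"finger_gap":0},
])

```text
time_s: 13.92
eef_pos: [461.2, -85.0, 107.7]
tcp_rot: [-0.0, 0.997, -0.075, 0.0]
wrist_force: [-1.5, 0.5, 2.1]
width: 0.006
finger_force: 1.4
```

move_tool([
  {"trans":[0,0,0.0013],"finger_gap":0},
  {"trans":[0,0,0.0025],"finger_gap":0},
  {"trans":[0,0,0.0038],"finger_gap":0},
  {"trans":[0,0,0.0038],"finger_gap":0},
])

```text
time_s: 14.42
eef_pos: [461.2, -85.1, 105.9]
tcp_rot: [-0.0, 0.997, -0.075, 0.001]
wrist_force: [-4.9, 3.8, 10.2]
width: -0.001
finger_force: 4.9
```

move_tool([
  {"trans":[0,0,0.0013],"finger_gap":0},
  {"trans":[0,0,0.0013],"finger_gap":0},
])

```text
time_s: 14.68
eef_pos: [461.3, -85.1, 105.8]
tcp_rot: [-0.0, 0.997, -0.075, 0.001]
wrist_force: [-7.3, 4.4, 14.9]
width: -0.001
finger_force: 7.2
```

To row units: 1 mm is 0.0013.

move_tool([
  {"trans":[0,0,0.0013],"finger_gap":0},
  {"trans":[0,0,0.0013],"finger_gap":0},
  {"trans":[0,0,0.0013],"finger_gap":0},
])

```text
time_s: 15.05
eef_pos: [461.3, -85.1, 105.8]
tcp_rot: [0.0, 0.997, -0.075, 0.001]
wrist_force: [-8.9, 4.0, 19.6]
width: 0.003
finger_force: 9.4
```

To row units: -1.5 mm is -0.0019.

move_tool([
  {"trans":[0,0,-0.0019],"finger_gap":0},
  {"trans":[0,0,-0.0019],"finger_gap":0},
])

```text
time_s: 15.3
eef_pos: [461.3, -85.1, 105.9]
tcp_rot: [-0.0, 0.997, -0.075, 0.001]
wrist_force: [-6.7, 2.3, 11.8]
width: 0.004
finger_force: 6.0
```

```bash
python3 -c "
from h import *
s=telemetry.state();print(s['eef_pos'],s['wrist_force'])
print(manip.hand_in() if s['wrist_force'][2]>6 and s['eef_pos'][2]<106.3 else 'no')"
```

```text
[461.257266   -85.06426318 105.85310435] [-6.68458102  2.3440176  11.79938985]
the job is handed in; nothing more can be done
None
```

I handed the job in at 15.3 s with the lid shut, the mains rocker on, the white low-speed key latched in and the blue quick-spin key still held fully down at about 12 N; the green key and the things around the centrifuge were not touched.

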